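# Shut the red spray-booth valve under the sliding cover

### The job

The spray booth is finished for the day: slide the metal cover of the bench service box all the way aside onto the box's solid deck, without lifting it, then push the red valve handle with the white band a quarter turn, fully shut. Leave the blue handle as it is and do not knock, move or pick up the bowl, jar and bottle standing around the box; leave the cover open and finish with the hand clear of everything.

Things in the scene. Friction and masses are not known exactly. Their poses are not given: they have to be found in the camera images.
- service_box: Sage-green box fixed to the bench, 290 mm (x) by 374 mm (y), yaw within 0.3 rad. Origin on the bench under the centre of its opening, 250 (x) by 150 mm (y); y = +75 to +265 mm is a closed deck. Side walls (x = +-125 to +-145 mm, 85 mm high) carry the cover; outer guide lips to 93 mm, end stops at y = -95 and +265 mm to 94 mm. Two pipes stick out up to 40 mm at the -y end, below 35 mm.
- cover: Loose aluminium cover, 272 (x) by 170 (y) by 6 mm, 0.4 to 0.7 kg, on the side walls between the guide lips (2.5 mm play), axes parallel to the box's. Origin: centre of its underside, 85 mm above the bench. It starts 0 to 16 mm along the box's +y from the opening's centre, hiding both valves, and slides to +y until the end stop halts it with its origin at box y = +180 mm. A few newtons slide it.
- cover_bar (a point): Centre of the top of the cover's black bar handle, 119 mm above the bench, straight above the cover's origin. The bar stands upright on the cover: 110 mm long along the box's x, 12 mm thick along y, 28 mm high (91 to 119 mm above the bench).
- red_handle (a joint): Angle of the red valve handle: 0 = open (it points along the box's -y), 1.571 = fully shut at a hard stop (it points along the box's +x). It turns counter-clockwise seen from above about a vertical pivot, starts at 0 to 0.35, stays where left; about 4 N at 48 mm from the pivot turns it.
- red_pivot (a point): Point on the red handle's vertical pivot axis at its top face, 70 mm above the bench. The handle is a straight bar, 12 mm wide, 48 to 70 mm above the bench, reaching 65 mm from the pivot. The two valves sit at box x = -58 and +58 mm, y = +20 to +40 mm; which is which varies. Pipe and valve body below reach up to 34 mm.
- red_tip (a point): Middle of the free end of the red handle, at its top face (70 mm above the bench), 65 mm from the pivot; a white band goes round the bar 20 mm from this end.
- blue_handle (a joint): Angle of the blue valve handle, same shape, size and sense as the red one but without a band; starts at 0 to 0.35 and is to be left there.
- blue_pivot (a point): Point on the blue handle's pivot axis, at the handle's top face (70 mm above the bench).
- blue_tip (a point): Middle of the free end of the blue handle, at its top face (70 mm above the bench), 65 mm from its pivot.
- bowl: Loose dark glazed bowl, 110 mm across, 60 mm high, beyond the pipe end (-y) of the box. Origin: centre of its underside.
- glaze_jar: Loose white jar with green cap, 60 mm across, 85 mm high, beyond the deck end (+y) of the box. Origin: centre of its underside.
- slip_bottle: Loose terracotta-coloured bottle with black cap, 44 mm across, 120 mm high, beyond the far (+x) side of the box. Origin: centre of its underside.
There are look-alikes about, which are no part of the job. What is meant by the bowl is not orange or pink, and is the larger of those in its own colour.

How it is judged:
By the outcome, as a careful person would: the job done as asked, in the order asked, and still so for the second after the job is handed in, with the robot touching nothing.
It also fails if it takes over 51 s, if anything falls off the work surface, if the arm or the gripper's body presses on something with over 40 N, if the wrist force passes 120 N, or if a joint passes its speed limit or range.

### The arm

A 7-joint arm with a two-finger parallel gripper is mounted at the origin on the work surface. World frame = base frame: x ahead of the robot, y to its left, z up, the work surface at z = 0. Lengths are in mm, angles in rad, forces in N, time in s.
With the tool pointing down it reaches from about 350 to 900 mm from the base axis. Payload 7.2 kg.
Tool frame: the origin (TCP) lies midway between the tips of the shut fingers; the grasp point (between the pads) lies 19 mm behind it (r.grip_point_offset is the distance from the TCP to the grasp point, in mm); z points along the fingers, y is the direction in which the jaws open and shut (so a half turn about z gives the same grasp; the last joint's range is limited). The gripper opens to 85 mm and grips with 20 to 120 N. Pads are 22 mm wide; open, the fingers measure 114 mm over their backs; the gripper's body (76 mm by 85 mm) begins 54 mm behind the grasp point. The pads swing forward as they close: fully open they stand 13 mm farther back than shut.
Start: joints at [1.204, 0.411, -0.013, 1.596, 0.006, 1.134, -0.082], TCP at [183.971, -597.313, 231.297] pointing down, gripper open.
Joint ranges: [-2.95, 2.95], [-0.29, 1.99], [-1.47, 1.44], [0.14, 2.54], [-1.03, 4.17], [0.13, 1.85], [-2.86, 2.86]. Speed limits (rad/s): [2.39, 2.39, 3.01, 3.01, 3.14, 3.14, 3.14].

### API

Orientations are given as a rotation vector (axis times angle).
In Python, from rig import r gives the robot as it stands. The module is installed in compiled form; this text tells all that it offers.
- The arm moves only by the tool play_rows, never from a script. Its argument "series" is a list that holds one entry, the list of rows, each a list of 4 numbers: the shift along the tool's x, y, z in mm, then the turn about the tool's z in degrees. In form: [[[tx, ty, tz, turn], ...]]. A call has 1 to 8 rows; each row shifts and turns the pose as measured when the row begins, along the tool's axes as they then stand; what a row does not reach is not made up. A row lasts 1/10 s, in which the tool goes at most 50 mm and 8.59 degrees, less where a joint would pass 70% of its speed; a pose out of reach is approached as far as the arm can. A call with a gripper value outside its range is refused whole. "hand" is the closure, from 0 (fully open) to 1 (shut), set as the call begins (left out, the last holds). The fingers move at their own pace and stop on an object; the grip force is fixed at half the most. Time passes only in rows, so rows that do not move let the fingers close. It gives the time, the measured TCP pose, the force and the opening at its end, in the units of the state.
- r.read_state(): the state, without advancing time (a new reading comes with each control period).
- r.camera(name): name is "scene" or "top" or "wrist"; returns (picture, depth): 400x640x3 uint8, blue, green, red; 400x640 float32, mm along the optical axis (not along the pixel's ray), 0 where there is no reading.
- r.camera_model(name): a dict with "fovy" (degrees; the focal length in pixels is half the picture's height over the tangent of half this angle, whatever the lens; pixels are square), "cx", "cy" (the principal point, pixels), "T" (4x4, takes a point from camera to world coordinates). Camera axes: x right, y down, z forward; pixel columns grow to the right and rows downward; lengths in mm; the calibration is good to about 2 mm. A picture is of the moment at which its call begins: read the wrist's pose just before it. camera_model takes no time and is no camera call; for the wrist camera it gives the pose at the moment of the call.
- r.finish_job(): hands the job in, once; it reports no verdict.
The state is a dict: "time": time; "joints": joint angles; "qd": joint speeds; "joint_efforts": joint torques, N m; "tcp_pos": TCP position; "ee_rot": TCP orientation; "ft_force": force on the tool from outside, world axes, zero at the start; "moment": the same for the moment, N m; "opening": finger opening in mm.
Only numpy, scipy, OpenCV 4.12 (cv2) and the standard library are available. Lean on these libraries where they do the work, as an engineer would, in place of code of your own. Each camera call takes 0.05 s, during which the arm holds its last target.

## Working session

There is one attempt and no reset: what is moved stays moved. The work goes in short steps, Python scripts to look and compute and a tool call to move; the robot and the scene stay as the last step left them, time stands still between calls to the robot, and variables do not carry over. Pictures are saved under pics/ and viewed, and the job is handed in when it is done.

Besides the shell and the picture viewer there is one more tool, called after "Request:" as name([rows], argument=value, ...), one row to a line, values as JSON. play_rows: Moves the arm, as the interface text tells. Its arguments: {"type":"object","properties":{"series":{"type":"array","items":{"type":"array","items":{"type":"array","items":{"type":"number"}}}},"hand":{"type":"number"}},"required":["series"]}

```bash
mkdir -p pics; ls
python3 - <<'E'
from rig import r
import cv2,numpy as np
print(r.read_state())
for n in("scene","top","wrist"):
    m=r.camera_model(n);p,d=r.camera(n);cv2.imwrite(f"pics/{n}0.png",p);np.save(f"pics/{n}0d.npy",d)
    print(n,m)
E
```

```text
pics
{'time': 0.0, 'joints': array([ 1.20380326,  0.41188003, -0.01272993,  1.59705684,  0.00563108,
        1.13429794, -0.08214701]), 'qd': array([-7.48907690e-04,  1.50592835e-03,  1.34133313e-03, -7.78215803e-05,
        8.68948945e-04,  7.80433109e-06, -1.02164143e-03]), 'joint_efforts': array([ 2.84620080e-05, -6.00642085e+01,  6.82037417e-01, -2.99408752e+01,
        1.37758683e-02,  1.07733798e-02, -1.81627566e-07]), 'tcp_pos': array([ 183.79239731, -596.84129915,  230.46013132]), 'ee_rot': array([-3.10502825e+00, -4.67533037e-01,  5.83712529e-04]), 'ft_force': array([ 0.48588654, -0.67915242,  0.07515498]), 'moment': array([-0.017985  , -0.02559898, -0.0111795 ]), 'opening': 85.50363507885643}
scene {'fovy': 48.94810065072092, 'cx': 321.5136304517143, 'cy': 199.93470236151683, 'T': array([[ 3.49743683e-01,  5.43180326e-01, -7.63304979e-01,
         1.35677687e+03],
       [ 9.36666771e-01, -2.18652840e-01,  2.73580510e-01,
        -3.14292756e+02],
       [-1.82952510e-02, -8.10645465e-01, -5.85251411e-01,
         6.93944024e+02],
       [ 0.00000000e+00,  0.00000000e+00,  
[... 205 characters left out ...]
25337e+02],
       [-9.99739648e-01, -2.07549977e-02,  9.47974773e-03,
        -5.86502062e+01],
       [-7.27280691e-03, -1.03938224e-01, -9.94557164e-01,
         1.42795729e+03],
       [ 0.00000000e+00,  0.00000000e+00,  0.00000000e+00,
         1.00000000e+00]])}
wrist {'fovy': 66.69080580274682, 'cx': 323.1559430375211, 'cy': 198.50277454083627, 'T': array([[ 2.94588732e-01, -9.04918452e-01, -3.07148293e-01,
         2.62351343e+02],
       [-9.55621825e-01, -2.79663088e-01, -9.26039085e-02,
        -5.72004180e+02],
       [-2.09905483e-03,  3.20797681e-01, -9.47145418e-01,
         3.72726452e+02],
       [ 0.00000000e+00,  0.00000000e+00,  0.00000000e+00,
         1.00000000e+00]])}
```

View pics/top0.png

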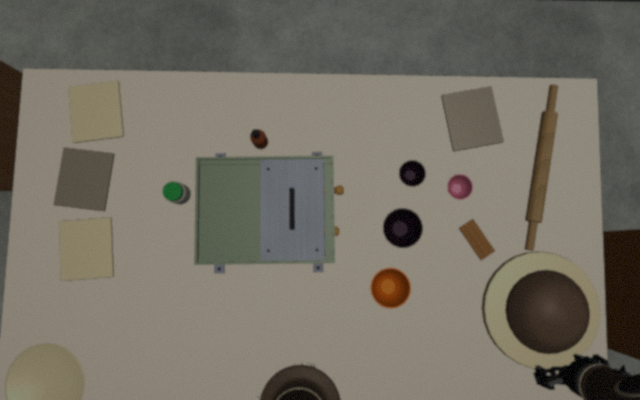

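View pics/scene0.png

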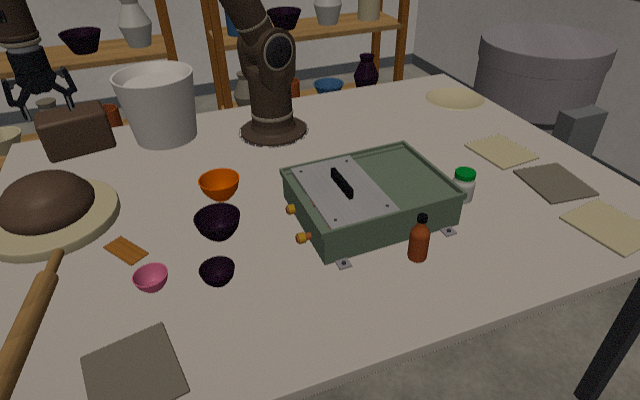

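View pics/wrist0.png

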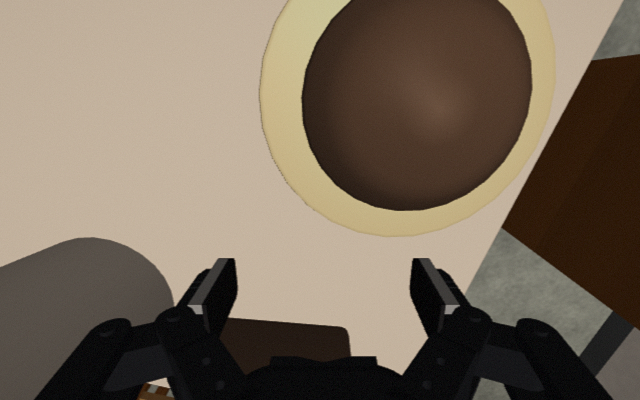

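```bash
cat > h.py <<'E'
import cv2,numpy as np
def cam(m): 
    f=200/np.tan(np.radians(m['fovy'])/2); return f,m['cx'],m['cy'],np.array(m['T'])
def ray(m,uv,z):
    f,cx,cy,T=cam(m); uv=np.atleast_2d(np.array(uv,float))
    d=np.c_[(uv[:,0]-cx)/f,(uv[:,1]-cy)/f,np.ones(len(uv))]@T[:3,:3].T
    o=T[:3,3]; s=(z-o[2])/d[:,2]; return o+d*s[:,None]
def cloud(m,D):
    f,cx,cy,T=cam(m);v,u=np.mgrid[:400,:640]
    P=np.stack([(u-cx)/f*D,(v-cy)/f*D,D],-1)@T[:3,:3].T+T[:3,3]; P[D<=0]=np.nan; return P
def proj(m,P):
    f,cx,cy,T=cam(m);p=(np.atleast_2d(P)-T[:3,3])@T[:3,:3];return np.c_[cx+f*p[:,0]/p[:,2],cy+f*p[:,1]/p[:,2]]
def rect(mask,name=''):
    c=max(cv2.findContours(mask.astype(np.uint8),cv2.RETR_EXTERNAL,cv2.CHAIN_APPROX_NONE)[0],key=cv2.contourArea)
    return c[:,0,:].astype(float)
E
python3 - <<'E'
from h import *
from rig import r
p=cv2.imread('pics/top0.png');D=np.load('pics/top0d.npy');m=r.camera_model('top')
P=cloud(m,D);H=cv2.cvtColor(p,cv2.COLOR_BGR2HSV)
for uv in [(100,300),(230,210),(290,170),(291,210),(328,210),(198,210),(403,228),(175,192),(259,139),(290,263)]:
    print(uv,p[uv[1],uv[0]],H[uv[1],uv[0]],P[uv[1],uv[0]].round(1))
# bar
roi=np.zeros((400,640),bool);roi[165:255,265:322]=1
bar=(H[...,2]<70)&roi
c=rect(bar);w=ray(m,c,119)[:,:2].astype(np.float32);R=cv2.minAreaRect(w);print('bar',R,cv2.boxPoints(R).round(1).tolist())
# box by height
roi[:]=0;roi[140:280,180:350]=1
for lo,hi in((60,130),):
    b=(P[...,2]>lo)&(P[...,2]<hi)&roi
    b=cv2.morphologyEx(b.astype(np.uint8),cv2.MORPH_OPEN,np.ones((9,9)))
    c=rect(b);w=ray(m,c,93)[:,:2].astype(np.float32);R=cv2.minAreaRect(w);print('box',R,cv2.boxPoints(R).round(1).tolist())
S=cv2.imread('pics/top0.png')[130:280,170:350];cv2.imwrite('pics/topz.png',cv2.resize(S,None,fx=4,fy=4,interpolation=cv2.INTER_CUBIC))
m2=r.camera_model('scene');D2=np.load('pics/scene0d.npy');P2=cloud(m2,D2)
for uv in [(155,105),(155,75),(75,130),(75,112),(342,182),(218,215),(465,175),(422,216),(219,185)]:print('scene',uv,P2[uv[1],uv[0]].round(0))
b=P2[60:160,20:200].reshape(-1,3);b=b[b[:,2]>30];print(b.min(0),b.max(0))
E
```

```text
(100, 300) [119 133 138] [ 22  35 138] [ 2.769e+02  5.713e+02 -2.000e-01]
(230, 210) [81 96 89] [44 40 96] [533.7 198.6  80.4]
(290, 170) [114 108 106] [113  18 114] [644.3  37.9  95.4]
(291, 210) [26 25 26] [150  10  26] [534.7  30.8 115.8]
(328, 210) [ 93 110 103] [ 42  39 110] [539.1 -66.9  83.9]
(198, 210) [57 68 65] [38 41 68] [531.1 282.6  91.8]
(403, 228) [45 36 46] [153  55  46] [ 498.2 -282.3    1.2]
(175, 192) [43 93 29] [ 67 175  93] [579.  348.5  87. ]
(259, 139) [24 37 73] [  8 171  73] [729.2 125.6  88.7]
(290, 263) [ 99 114 112] [ 34  34 114] [395.2  31.4  88.3]
bar ((538.6389770507812, 29.389286041259766), (108.21590423583984, 13.193742752075195), 1.6157863140106201) [[484.3999938964844, 34.5], [484.70001220703125, 21.299999237060547], [592.9000244140625, 24.299999237060547], [592.5, 37.5]]
box ((537.3915405273438, 104.68437957763672), (289.752685546875, 374.00311279296875), 1.928615927696228) [[386.29998779296875, 286.70001220703125], [398.8999938964844, -87.0999984741211], [688.5, -77.30000305175781], [675.9000244140625, 296.5]]
scene (155, 105) [  18. -359.  161.]
scene (155, 75) [-160. -342.  192.]
scene (75, 130) [ -56. -607.   92.]
scene (75, 112) [-103. -599.  130.]
scene (342, 182) [554.  26. 117.]
scene (218, 215) [ 456. -265.   31.]
scene (465, 175) [597. 347.  84.]
scene (422, 216) [nan nan nan]
scene (219, 185) [ 296. -238.   14.]
[-881.56567752 -779.50873435   30.02726641] [ 225.84198661 -226.75185079  390.59111368]
```

```bash
python3 -c "
import cv2
S=cv2.imread('pics/scene0.png')[130:280,260:480];cv2.imwrite('pics/scz.png',cv2.resize(S,None,fx=3.6,fy=3.6,interpolation=cv2.INTER_CUBIC))"
```

```text
(no output)
```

View pics/topz.png

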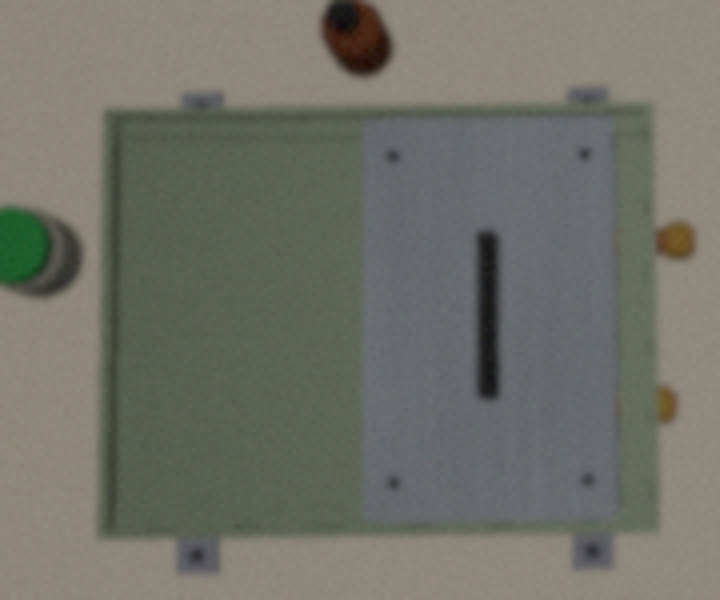

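View pics/scz.png

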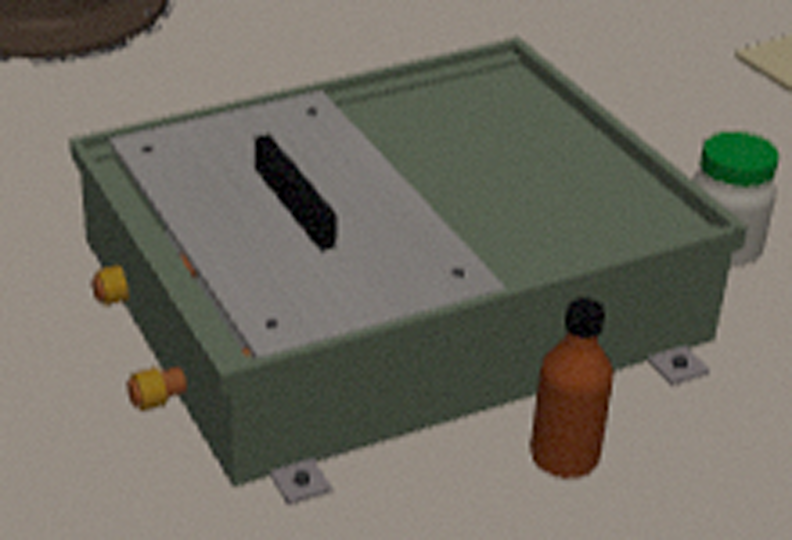

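Request:
play_rows([
  [[0,0,-10,8.5],[0,0,-10,6.7],[0,0,0,0]],
], hand=1)

```text
time: 0.45
tcp_pos: [183.4, -596.2, 249.6]
ee_rot: [-3.137, -0.039, 0.002]
ft_force: [0.0, -0.6, -0.2]
opening: 44.0
```

Request:
play_rows([
  [[27,-41,0,0.5],[27,-41,0,0],[27,-41,0,0],[27,-41,0,0],[27,-41,0,0],[27,-41,0,0],[27,-41,0,0],[27,-41,0,0]],
])

```text
time: 1.25
tcp_pos: [388.6, -259.2, 244.6]
ee_rot: [-3.138, -0.053, 0.011]
ft_force: [1.9, -1.3, 0.3]
opening: 0.0
```

Request:
play_rows([
  [[26,-40,-1,0],[26,-40,0,0],[26,-40,0,0],[26,-40,0,0],[26,-40,0,0],[20,-30,0,0],[0,0,0,0]],
])

```text
time: 1.95
tcp_pos: [533.2, -4.5, 242.9]
ee_rot: [-3.134, -0.11, 0.009]
ft_force: [0.1, 0.5, 0.2]
opening: -0.0
```

Run:
```python
from h import *
from rig import r
print(r.read_state()['tcp_pos'])
for n in("wrist","top"):
    m=r.camera_model(n);p,d=r.camera(n);cv2.imwrite(f"pics/{n}1.png",p);np.savez(f"pics/{n}1.npz",d=d,T=m['T'])
    print(n,m['T'][:3,3])
```

```text
[533.16551193  -4.4888245  242.89645713]
wrist [615.90088595   1.33598    384.62122755]
top [ 440.22533695  -58.65020622 1427.95729448]
```

View pics/wrist1.png

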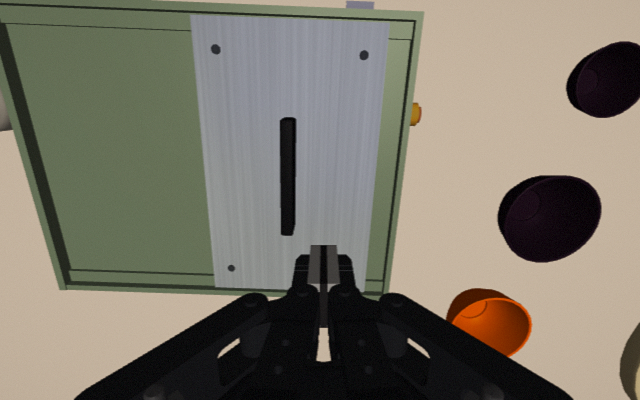

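Run:
```python
from h import *
from rig import r
m=r.camera_model('wrist');p=cv2.imread('pics/wrist1.png');z=np.load('pics/wrist1.npz');m['T']=z['T'];D=z['d']
P=cloud(m,D);roi=np.zeros((400,640),bool);roi[105:242,270:305]=1
g=p.max(2);bar=(g<60)&roi;c=rect(bar);zz=P[bar][:,2];print('bar heights',np.nanpercentile(zz,[10,50,90]))
top=bar&(P[...,2]>108);c=rect(top)
w=ray(m,c,119)[:,:2].astype(np.float32);R=cv2.minAreaRect(w);print(R,cv2.boxPoints(R).round(1).tolist())
print('cover z',P[100,250],P[200,340]); 
# triangulate bar centre wrist+top
f,cx,cy,T=cam(m);uvw=c.min(0)/2+c.max(0)/2
mt=r.camera_model('top');uvt=proj(mt,[538.6,29.4,119])[0];print(uvw,uvt)
def od(m,uv):
    f,cx,cy,T=cam(m);d=T[:3,:3]@np.array([(uv[0]-cx)/f,(uv[1]-cy)/f,1]);return T[:3,3],d/np.linalg.norm(d)
A=np.zeros((3,3));b=np.zeros(3)
for o,d in(od(m,uvw),od(mt,uvt)):
    M=np.eye(3)-np.outer(d,d);A+=M;b+=M@o
print('tri',np.linalg.solve(A,b))
# fingers
f_=D[285,323];print('tip depth',[(v,P[v,323].round(1)) for v in(250,265,285,310)]); 
for v in(255,270,290,305):
    x=np.where(g[v,290:360]<200)[0]; print(v,P[v,308:340:3].round(0)[:, [0,1,2]].tolist())
```

```text
bar heights [116.01175227 118.33636674 119.34020669]
((539.4152221679688, 30.256635665893555), (109.6065444946289, 12.457406044006348), 2.10726261138916) [[484.3999938964844, 34.5], [484.8999938964844, 22.0], [594.4000244140625, 26.0], [594.0, 38.5]]
cover z [605.54017456  69.96689455  90.78127748] [514.44267023 -21.2809003   91.1641042 ]
[287.  176.5] [291.50140507 208.42635066]
tri [539.60886742  31.03691831 106.97818094]
tip depth [(250, array([543.6,  -2.9, 252. ])), (265, array([543.6,  -3. , 265.9])), (285, array([543.2,  -3.1, 280.3])), (310, array([531. ,  -3.9, 280.2]))]
255 [[539.0, 4.0, 250.0], [543.0, 3.0, 257.0], [543.0, 1.0, 257.0], [544.0, -0.0, 258.0], [543.0, -2.0, 256.0], [543.0, -3.0, 257.0], [543.0, -4.0, 256.0], [544.0, -6.0, 257.0], [544.0, -7.0, 257.0], [544.0, -9.0, 257.0], [540.0, -11.0, 250.0]]
270 [[539.0, 4.0, 263.0], [543.0, 2.0, 270.0], [544.0, 1.0, 271.0], [544.0, -0.0, 270.0], [544.0, -2.0, 271.0], [544.0, -3.0, 270.0], [543.0, -4.0, 269.0], [545.0, -5.0, 272.0], [544.0, -7.0, 270.0], [544.0, -8.0, 270.0], [545.0, -9.0, 271.0]]
290 [[546.0, 3.0, 288.0], [545.0, 2.0, 286.0], [544.0, 0.0, 286.0], [544.0, -1.0, 285.0], [540.0, -2.0, 280.0], [541.0, -3.0, 280.0], [540.0, -5.0, 280.0], [540.0, -6.0, 279.0], [545.0, -6.0, 286.0], [545.0, -8.0, 285.0], [546.0, -9.0, 287.0]]
305 [[545.0, 2.0, 295.0], [544.0, 1.0, 294.0], [545.0, 0.0, 295.0], [543.0, -1.0, 293.0], [533.0, -3.0, 280.0], [534.0, -4.0, 280.0], [533.0, -5.0, 280.0], [540.0, -6.0, 288.0], [545.0, -6.0, 294.0], [545.0, -7.0, 294.0], [545.0, -8.0, 294.0]]
```

Request:
play_rows([
  [[6,-4,40,2],[0,0,40,0],[0,0,35,0],[0,0,20,0],[0,0,0,0]],
])

```text
time: 2.55
tcp_pos: [534.5, -15.2, 103.9]
ee_rot: [3.138, 0.04, -0.009]
ft_force: [-0.1, -0.4, 0.8]
opening: -0.1
```

Request:
play_rows([
  [[2,-15,0,0.5],[2,-12,0,0],[1,-8,0,0],[0,-10,0,0],[0,-12,0,0],[0,-12,0,0]],
])

```text
time: 3.15
tcp_pos: [537.4, 46.8, 106.3]
ee_rot: [3.131, 0.014, -0.011]
ft_force: [-2.5, -5.8, -0.5]
opening: -0.1
```

Request:
play_rows([
  [[0,-15,1,-1],[0,-15,1,-0.5],[0,-15,0,0],[0,-15,0,0],[0,-15,0,0],[0,-15,0,0],[0,-15,0,0]],
])

```text
time: 3.85
tcp_pos: [534.4, 154.3, 105.2]
ee_rot: [3.123, 0.052, -0.008]
ft_force: [-0.7, -5.1, 3.4]
opening: -0.1
```

Request:
play_rows([
  [[0,-10,0,0],[0,-8,0,0],[0,-6,0,0],[0,-5,0,0],[0,-4,0,0],[0,-3,0,0]],
])

```text
time: 4.45
tcp_pos: [534.0, 179.0, 105.4]
ee_rot: [3.101, 0.039, -0.014]
ft_force: [-1.3, -10.1, 6.8]
opening: -0.3
```

Request:
play_rows([
  [[0,-6,0,0],[0,-6,0,0],[0,-6,0,0]],
])

```text
time: 4.75
tcp_pos: [533.7, 178.9, 105.6]
ee_rot: [3.076, 0.019, -0.023]
ft_force: [-3.7, -18.4, 14.0]
opening: 0.0
```

Request:
play_rows([
  [[0,8,0,0],[0,25,0,0],[0,20,-20,0],[0,0,-50,0],[0,20,-50,0],[0,30,-20,0],[0,30,0,0],[0,0,0,0]],
])

```text
time: 5.55
tcp_pos: [538.0, 59.9, 256.7]
ee_rot: [3.086, 0.029, -0.02]
ft_force: [0.8, -0.2, -0.6]
opening: 0.1
```

Run:
```python
from h import *
from rig import r
s=r.read_state();print(s['tcp_pos'],s['ee_rot'],s['ft_force'])
for n in("wrist","top"):
    m=r.camera_model(n);p,d=r.camera(n);cv2.imwrite(f"pics/{n}2.png",p);np.savez(f"pics/{n}2.npz",d=d,T=m['T'])
S=cv2.imread('pics/top2.png')[130:280,170:350];cv2.imwrite('pics/topz2.png',cv2.resize(S,None,fx=4,fy=4,interpolation=cv2.INTER_CUBIC))
```

```text
[538.03855366  59.88392492 256.68473413] [ 3.08577743  0.02905812 -0.01965684] [ 0.77109179 -0.21564581 -0.59560415]
```

View pics/wrist2.png

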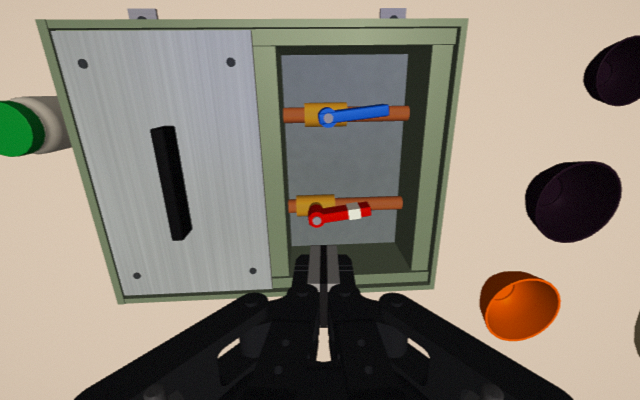

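View pics/topz2.png

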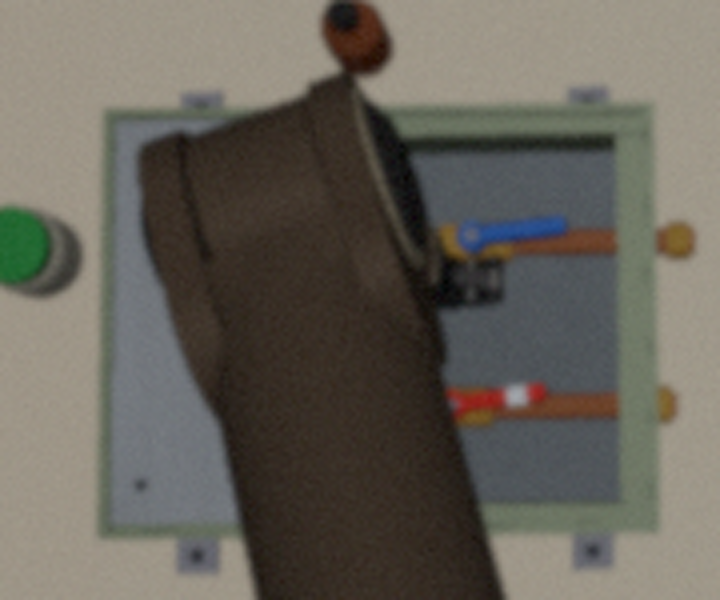

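Run:
```python
from h import *
from rig import r
from scipy.spatial.transform import Rotation as Ro
s=r.read_state();print('tool axes\n',Ro.from_rotvec(s['ee_rot']).as_matrix().T.round(3))
yaw=.0337;o=np.array([540.3,19.7]);ex=np.array([np.cos(yaw),np.sin(yaw)]);ey=np.array([-np.sin(yaw),np.cos(yaw)])
B=lambda w:np.c_[(w[:,:2]-o)@ex,(w[:,:2]-o)@ey]
m=r.camera_model('wrist');p=cv2.imread('pics/wrist2.png');z=np.load('pics/wrist2.npz');m['T']=z['T'];P=cloud(m,z['d']);H=cv2.cvtColor(p,cv2.COLOR_BGR2HSV)
bar=(p.max(2)<60);roi=np.zeros_like(bar);roi[115:250,140:200]=1;top=bar&roi&(P[...,2]>112)
c=rect(top);R=cv2.minAreaRect(ray(m,c,119)[:,:2].astype(np.float32));print('bar',R,B(np.array([R[0]])))
# cover edge
grey=(H[...,1]<45)&(H[...,2]>100)&(abs(P[...,2]-91)<6);grey[:,285:]=0
c=rect(grey);R=cv2.minAreaRect(ray(m,c,91)[:,:2].astype(np.float32));print('cover',R,B(np.array([R[0]])))
# outer box
b=((H[...,0]>32)&(H[...,0]<75)&(H[...,1]>20)&(P[...,2]>75)&(P[...,2]<100))
for v in(35,): 
    x=np.where(b[v,:])[0];print(x.min(),x.max(),B(P[v,[x.min(),x.max()]]))
for nm,k in(('red',((H[...,0]<6)|(H[...,0]>174))),('blue',(H[...,0]>100)&(H[...,0]<125))):
    k=k&(H[...,1]>150);k[:,:300]=0;k[:90]=0;k[240:]=0;k[:,420:]=0
    if nm=='red':
        k|=((H[...,2]>130)&(H[...,1]<60)&(np.arange(640)[None]>343)&(np.arange(640)[None]<364)&(abs(np.arange(400)[:,None]-212)<12)&(P[...,2]>60))
    q=P[k];print(nm,k.sum(),np.nanpercentile(q[:,2],[5,50,95]))
    t=k&(P[...,2]>64); c=rect(t);w=ray(m,c,70);bb=B(w).astype(np.float32);R=cv2.minAreaRect(bb);print('box frame',R,cv2.boxPoints(R).round(1).tolist())
```

```text
tool axes
 [[ 1.     0.023 -0.014]
 [ 0.023 -0.998  0.053]
 [-0.013 -0.054 -0.998]]
bar ((534.4141845703125, 196.9446258544922), (109.1511459350586, 14.268166542053223), 1.9894486665725708) [[8.95398337e-02 1.77342302e+02]]
cover ((533.8118286132812, 199.1295166015625), (272.51715087890625, 171.34498596191406), 1.8582884073257446) [[ -0.43885723 179.54624808]]
40 465 [[131.53995482 272.45644714]
 [129.45073393 -99.75526813]]
red 856 [52.24011247 68.80365708 70.47144067]
box frame ((-53.341163635253906, 12.82839584350586), (21.201753616333008, 73.46483612060547), 10.101485252380371) [[-70.19999694824219, 47.099998474121094], [-57.29999923706055, -25.200000762939453], [-36.5, -21.5], [-49.29999923706055, 50.900001525878906]]
blue 847 [64.90325806 69.25748629 70.71139398]
box frame ((57.969398498535156, -1.9189720153808594), (19.46323013305664, 73.11372375488281), 2.738905668258667) [[46.5, 34.099998474121094], [50.0, -38.900001525878906], [69.4000015258789, -38.0], [65.9000015258789, 35.099998474121094]]
```

Request:
play_rows([
  [[-35,18,20,-0.5],[-36,18,20,0],[0,0,45,0],[0,0,35,0],[0,0,15,0],[0,0,0,0]],
])

```text
time: 6.25
tcp_pos: [462.5, 29.1, 118.2]
ee_rot: [3.096, 0.07, -0.02]
ft_force: [0.1, 0.1, 0.2]
opening: -0.1
```

Run:
```python
from h import *
from rig import r
s=r.read_state();print(s['tcp_pos'],s['ee_rot'],s['ft_force'])
p,d=r.camera('wrist');cv2.imwrite("pics/wrist3.png",p)
```

```text
[462.53076928  29.07872525 118.1651639 ] [ 3.09555999  0.06955629 -0.01956942] [0.09273909 0.12011314 0.16512186]
```

View pics/wrist3.png

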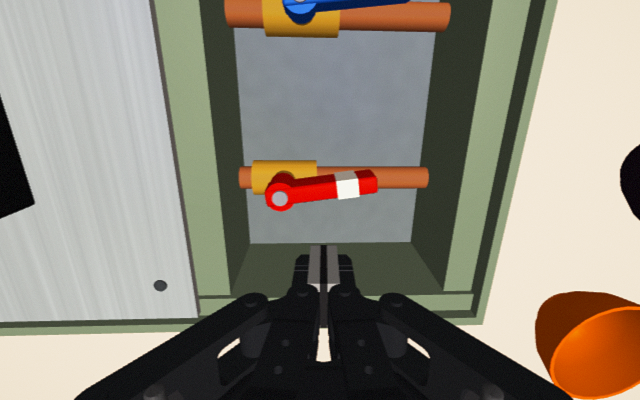

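Request:
play_rows([
  [[4,15,10,1],[0,0,25,0],[0,0,20,0],[0,0,7,0],[0,0,0,0]],
])

```text
time: 6.8
tcp_pos: [472.0, 10.5, 58.6]
ee_rot: [3.097, 0.039, -0.006]
ft_force: [-0.9, 0.5, 0.4]
opening: 0.0
```

Run:
```python
from h import *
from rig import r
s=r.read_state();print(s['tcp_pos'],s['ee_rot'],s['ft_force'])
p,d=r.camera('wrist');cv2.imwrite("pics/wrist4.png",p)
```

```text
[472.01487138  10.50121584  58.58709855] [ 3.09676677  0.03938979 -0.00628318] [-0.87753662  0.45633205  0.37369001]
```

View pics/wrist4.png

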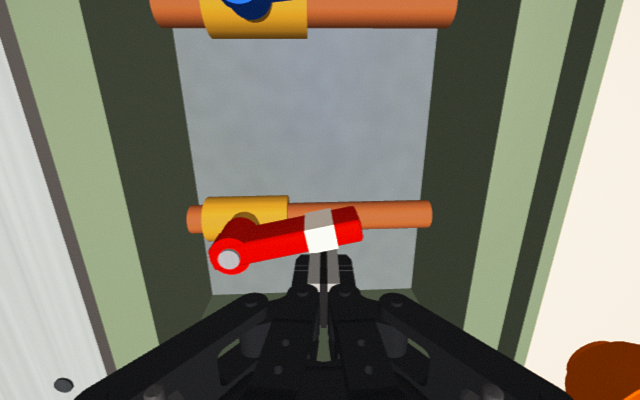

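Request:
play_rows([
  [[8,1,2,0],[8,1,1,0],[9,-3,0,0],[9,-3,0,0],[0,0,0,0]],
])

```text
time: 7.35
tcp_pos: [502.0, 13.6, 57.4]
ee_rot: [3.094, 0.038, -0.021]
ft_force: [-0.2, -0.8, -0.3]
opening: -0.0
```

Request:
play_rows([
  [[5,-3,0,0],[6,-5,0,0],[6,-6,0,0],[3,-5,0,0],[3,-5,0,0],[2,-5,0,0],[0,-6,0,0]],
])

```text
time: 8.05
tcp_pos: [523.8, 38.8, 57.3]
ee_rot: [3.08, 0.024, -0.031]
ft_force: [-0.8, -24.8, 4.2]
opening: 0.1
```

Request:
play_rows([
  [[0,15,0,0],[0,10,0,0],[0,0,0,0]],
])

```text
time: 8.35
tcp_pos: [527.3, 13.1, 60.4]
ee_rot: [3.082, 0.024, -0.021]
ft_force: [0.3, 0.2, 0.4]
opening: 0.1
```

Run:
```python
from h import *
from rig import r
s=r.read_state();print(s['tcp_pos'],s['ee_rot'],s['ft_force'])
m=r.camera_model('wrist');p,d=r.camera('wrist');cv2.imwrite("pics/wrist5.png",p);np.savez("pics/wrist5.npz",d=d,T=m['T'])
p,d=r.camera('scene');cv2.imwrite("pics/sc5.png",cv2.resize(p[130:280,260:480],None,fx=3.6,fy=3.6))
```

```text
[527.3264704  13.099662   60.4230626] [ 3.08162222  0.02352395 -0.02122403] [0.33506783 0.24876672 0.36850374]
```

View pics/wrist5.png

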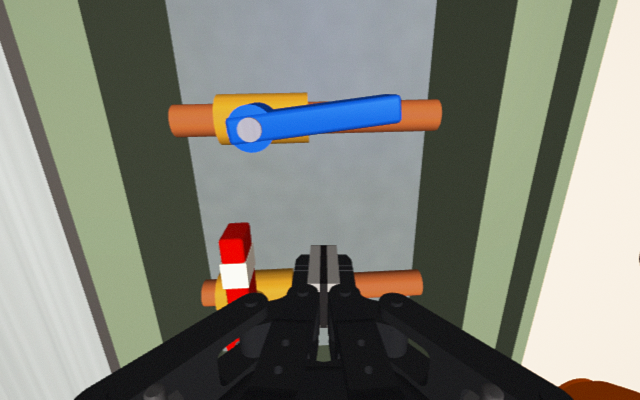

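View pics/sc5.png

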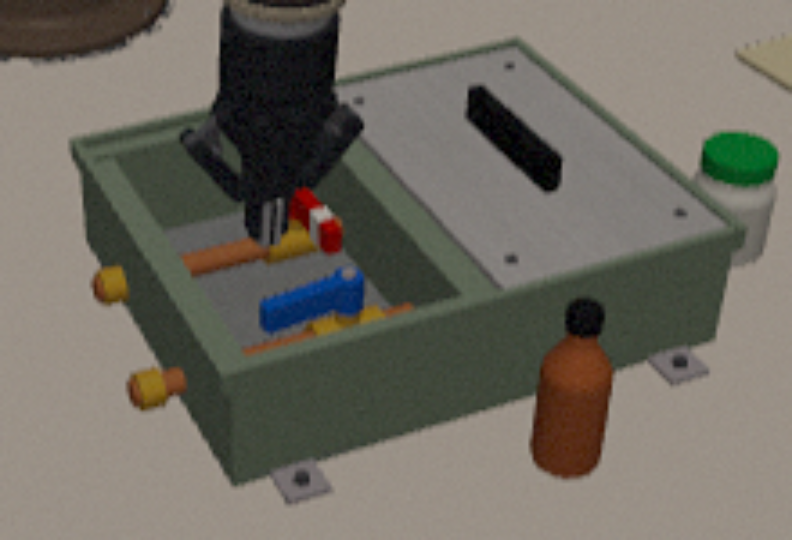

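Request:
play_rows([
  [[0,8,-10,0],[0,0,-40,0],[0,0,-50,0],[0,0,-50,0],[-40,0,-20,0],[-40,0,0,0],[0,0,0,0]],
])

```text
time: 9.15
tcp_pos: [448.2, 18.5, 242.4]
ee_rot: [3.087, 0.037, -0.016]
ft_force: [1.0, -0.4, -0.2]
opening: 0.3
```

```bash
cat > meas.py <<'E'
from h import *
from rig import r
import sys
n=sys.argv[1]
s=r.read_state();print(s['tcp_pos'],s['ft_force'])
yaw=.0337;o=np.array([540.3,19.7]);ex=np.array([np.cos(yaw),np.sin(yaw)]);ey=np.array([-np.sin(yaw),np.cos(yaw)])
B=lambda w:np.c_[(w[:,:2]-o)@ex,(w[:,:2]-o)@ey]
m=r.camera_model('wrist');p,D=r.camera('wrist');cv2.imwrite(f"pics/wrist{n}.png",p);P=cloud(m,D);H=cv2.cvtColor(p,cv2.COLOR_BGR2HSV)
p2,_=r.camera('top');cv2.imwrite(f"pics/topz{n}.png",cv2.resize(p2[130:280,170:350],None,fx=4,fy=4,interpolation=cv2.INTER_CUBIC))
inb=lambda P:(abs(((P[...,:2]-o)@ex))<120)&(abs(((P[...,:2]-o)@ey))<70)&(P[...,2]>66)&(P[...,2]<74)
for nm,k in(('red',((H[...,0]<6)|(H[...,0]>174))&(H[...,1]>150)),('white',(H[...,1]<60)&(H[...,2]>140)),('blue',(H[...,0]>100)&(H[...,0]<125)&(H[...,1]>150))):
    k=k&inb(P)
    if k.sum()<20: print(nm,'none');continue
    b=B(P[k]).astype(np.float32);R=cv2.minAreaRect(b);print(nm,k.sum(),R,cv2.boxPoints(R).round(1).tolist())
    x,y=cv2.fitLine(b,cv2.DIST_HUBER,0,.01,.01).ravel()[:2];print('  theta',np.arctan2(x,-y)%np.pi)
k=(((H[...,0]<6)|(H[...,0]>174))&(H[...,1]>150)|(H[...,1]<60)&(H[...,2]>140))&inb(P)
b=B(P[k]).astype(np.float32);x,y=cv2.fitLine(b,cv2.DIST_HUBER,0,.01,.01).ravel()[:2];print('both theta',np.arctan2(x,-y)%np.pi)
E
python3 meas.py 6
```

```text
[448.24104345  18.47320795 242.43600912] [ 0.98753077 -0.38326261 -0.17801496]
red 726 ((-32.28199005126953, 38.37566375732422), (18.44093132019043, 73.56291198730469), 87.56895446777344) [[-69.4000015258789, 30.700000762939453], [4.099999904632568, 27.600000381469727], [4.900000095367432, 46.0], [-68.5999984741211, 49.099998474121094]]
  theta 1.5751313
white 218 ((-1.62591552734375, 36.592018127441406), (14.98131275177002, 123.09630584716797), 82.16010284423828) [[-63.599998474121094, 37.599998474121094], [58.29999923706055, 20.799999237060547], [60.400001525878906, 35.599998474121094], [-61.599998474121094, 52.400001525878906]]
  theta 1.4690092
blue 1256 ((57.41086196899414, -2.3505401611328125), (19.711467742919922, 73.63776397705078), 2.3662517070770264) [[46.0, 34.0], [49.099998474121094, -39.5], [68.80000305175781, -38.70000076293945], [65.69999694824219, 34.79999923706055]]
  theta 0.11964854
both theta 1.5649672
```

View pics/wrist6.png

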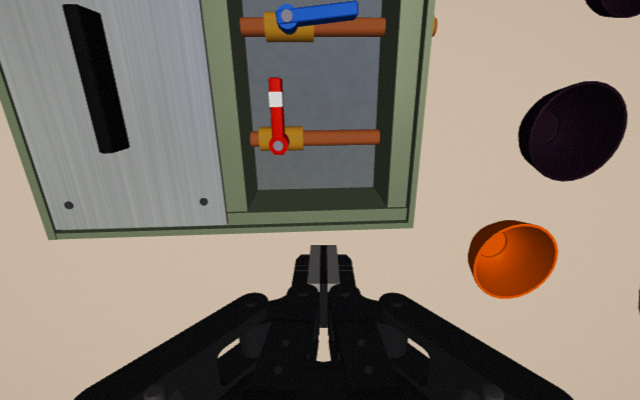

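Run:
```python
from h import *
from rig import r
a=cv2.imread('pics/top0.png');b,D=r.camera('top');cv2.imwrite('pics/top7.png',b)
m=r.camera_model('top');print(r.read_state()['time'])
def cen(p,u0,v0,w,f):
    q=p[v0-w:v0+w,u0-w:u0+w];H=cv2.cvtColor(q,cv2.COLOR_BGR2HSV);k=f(H);v,u=np.nonzero(k);return (u.mean()+u0-w).round(1),(v.mean()+v0-w).round(1),k.sum()
for nm,u,v,w,f in(('bowl',403,228,28,lambda H:H[...,2]<70),('jar',175,192,18,lambda H:(H[...,1]>120)&(H[...,0]>50)),('bottle',259,139,16,lambda H:(H[...,2]<85)),('orange',390,288,26,lambda H:H[...,1]>150)):
    print(nm,cen(a,u,v,w,f),cen(b,u,v,w,f))
c=b[130:280,170:350];cv2.imwrite('pics/topz7.png',cv2.resize(c,None,fx=4,fy=4,interpolation=cv2.INTER_CUBIC))
```

```text
9.3
bowl (np.float64(402.4), np.float64(227.6), np.int64(1155)) (np.float64(402.4), np.float64(227.6), np.int64(1140))
jar (np.float64(172.5), np.float64(191.0), np.int64(252)) (np.float64(172.5), np.float64(191.0), np.int64(251))
bottle (np.float64(258.7), np.float64(138.8), np.int64(240)) (np.float64(258.5), np.float64(138.9), np.int64(227))
orange (np.float64(390.2), np.float64(287.7), np.int64(1180)) (np.float64(390.2), np.float64(287.7), np.int64(1178))
```

View pics/topz7.png

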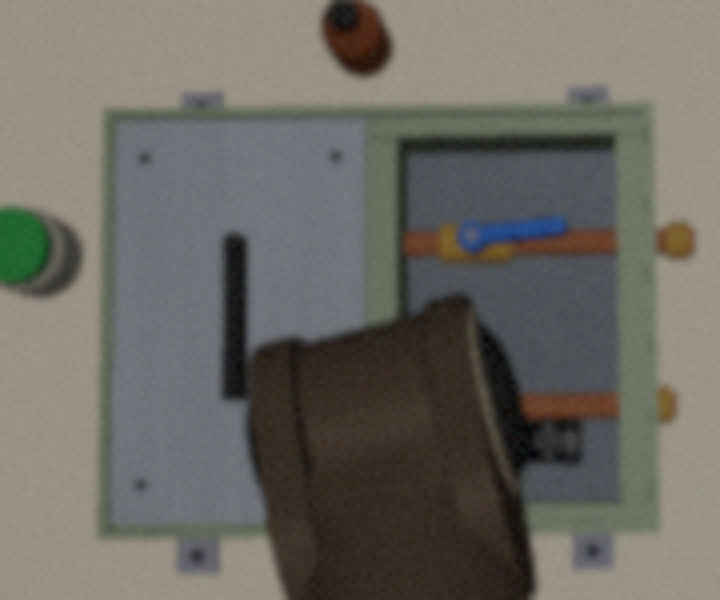

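The cover lies against the end stop (bar at about (234,315)). The blue handle is unchanged and the surrounding objects haven't moved. The hand is clear at z = 242, so I'm handing in.

```bash
python3 -c "
from rig import r
s=r.read_state();print(s['time'],s['qd'].round(3),s['ft_force'].round(1));print(r.finish_job())"
```

```text
9.3 [-0.003  0.038  0.006 -0.01   0.001 -0.003 -0.003] [ 1.4 -0.2 -0.2]
the job is handed in; nothing more can be done
None
```

The cover is open against the far end stop and the red valve is fully shut. I handed the job in at 9.3 s with the hand about 240 mm above the bench, touching nothing.

- **Cover:** I pushed its bar with the shut fingers along the box's +y until it stopped moving and the push force rose to 18 N. The cover's outline then measured box y = 179.5 mm, against 180 mm at the stop. The bar's own outline read 177 mm, probably because part of its side face was included.
- **Red handle:** I swept it from about 0.18 rad to its hard stop, where the push force reached about 25 N. Afterwards it measured 1.565 to 1.575 rad, against 1.571 for fully shut. The fingers stopped about 7 mm short of where I had calculated, so I relied on that angle measurement instead.
- **Blue handle:** its outline was the same before and after the red handle was turned, within 0.4°.
- **Bowl, jar and bottle:** in the top camera they are within 0.2 pixels of where they started.
- **Heights:** depth readings agreed with the text (bar about 118 mm, handles about 70 mm). A two-view triangulation of the bar gave 107 mm. I put that down to poor geometry and did not use it.

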